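# Slide and tip the pipette carton into its taped place

## Task

The dispenser carton of pipettes stands on its end just short of its place, the taped outline on the bench. Push it low, still standing, until the bottom edge that faces the outline is just inside the near tape line, then tip it over with a push high on its window side so that it lands flat within the outline, window upward. Only push it, never grip it, lift it or press it hard; leave the two bottles and the beaker untouched.

Things in the scene. Friction and masses are not known exactly. Their poses are not given: they have to be found in the camera images.
- place: Outline of flat grey tape 12 mm wide on the bench, outer size 250 mm (along x) by 170 mm (along y), origin at its centre. +x points away from the carton, the way it is to fall; the near tape line spans x = -125 to -113 mm. The carton may cover tape but not reach past its outer edge.
- carton: Loose cardboard carton of pipettes, 0.3 kg, standing on its end: 170 mm tall (z), 110 wide (y), 60 deep (x). Origin: centre of the underside. The face at x = -30 mm has the window (dark, round-ended, 56 x 108 mm, centred 80 mm up); it falls towards its +x, at the start within 0.15 rad of the outline's +x. Pushed lower than 35 mm up it slides, above 130 mm it tips.
- carton_foot_left (a point): Left (+y) end of the back bottom edge, at (+30, +55, 0) mm in the carton's frame; at the start 20 to 70 mm short of the near tape line's outer edge. The falling carton turns about this edge, which stays almost in place; leaned 20 degrees it falls by itself.
- carton_foot_right (a point): Right (-y) end of the same edge, at (+30, -55, 0) mm in the carton's frame.
- carton_top_left (a point): Left end of the carton's back top edge, at (+30, +55, +170) mm in the carton's frame; it is on the bench when the carton lies on its back.
- carton_top_right (a point): Right end of the same edge, at (+30, -55, +170) mm in the carton's frame.
- reagent_bottle: Brown glass bottle with a black cap, 68 mm across, 150 mm tall, standing; origin at the centre of its underside. A bystander.
- wash_bottle: White plastic wash bottle with a thin bent spout, 64 mm across, 190 mm tall, standing; the spout reaches 58 mm from its axis. Origin at the centre of its underside. A bystander.
- beaker: Clear glass beaker, 68 mm across, 90 mm tall, standing; origin at the centre of its underside. A bystander.

How it is judged:
By the outcome, as a careful person would: the job done as asked, in the order asked, and still so for the second after the job is handed in, with the robot touching nothing.
It also fails if it takes over 56 s, if anything falls off the work surface, if the arm or the gripper's body presses on something with over 40 N, if the wrist force passes 120 N, or if a joint passes its speed limit or range.

## Robot

A 7-joint arm with a two-finger parallel gripper is mounted at the origin on the work surface. World frame = base frame: x ahead of the robot, y to its left, z up, the work surface at z = 0. Lengths are in m, angles in rad, forces in N, time in s.
With the tool pointing down it reaches from about 0.4 to 0.85 m from the base axis. Payload 4.5 kg.
Tool frame: the origin (TCP) lies midway between the tips of the shut fingers; the grasp point (between the pads) lies 19 mm behind it; y points along the fingers, z is the direction in which the jaws open and shut, and the axes are right-handed (so a half turn about y gives the same grasp; the last joint's range is limited). The gripper opens to 88 mm and grips with 3 to 60 N. Pads are 18 mm wide; open, the fingers measure 123 mm over their backs; the gripper's body (75 mm by 187 mm) begins 45 mm behind the grasp point.
Start: joints at [0.034, 0.689, -0.195, 1.565, 0.157, 0.902, -0.215], TCP at [0.625, 0, 0.239] pointing down, gripper open.
Joint ranges: [-3.01, 3.01], [-0.46, 2.08], [-1.47, 1.51], [0.13, 2.56], [-1, 4.14], [0.04, 2.09], [-2.66, 2.66]. Speed limits (rad/s): [2.57, 2.57, 3.14, 3.14, 3.14, 3.14, 3.14].

## Interface

Orientations are given as a unit quaternion [x, y, z, w].
In Python, from plant import r, snapshot, get_calibration, job, boxes_of gives the robot as it stands. The module is installed in compiled form; this text tells all that it offers.
- The arm moves only by the shell command python3 -m handwheel 'ROWS' [OPENING] [FORCE]. ROWS is JSON, a list that holds one entry, the list of rows, each a list of 6 numbers: the shift along the tool's x, y, z as a fraction of full scale, then the turn, a rotation vector about the tool's x, y, z as a fraction of full scale. In form: [[[x, y, z, wx, wy, wz], ...]]. A call has 1 to 12 rows; each row is the pose to reach, as a shift and turn from the pose commanded when the call began, along the tool's axes at that moment, turning the shorter way round; what a row does not reach only later rows make up. Full scale, the value 1, is 100 cm for a shift and 180 degrees for a turn. A row lasts 1/12 s, in which the tool goes at most 41.7 mm and 7.16 degrees, less where a joint would pass 70% of its speed; a pose out of reach is approached as far as the arm can. A call with a number of a shift or a turn outside -1 to 1 is refused whole. A call with a gripper value outside its range is refused whole. OPENING is the opening, from -1 (shut) to 1 (fully open), set as the call begins (- or left out, the last holds). The fingers move at their own pace and stop on an object; FORCE is the grip in N (left out, the last holds). Time passes only in rows, so rows that repeat a pose let the fingers close. It gives the time, the measured TCP pose, the force and the opening at its end, in the units of the state.
- r.get_state(): the state, without advancing time (a new reading comes with each control period).
- snapshot(name): name is "scene" or "side" or "wrist"; returns the picture (384x512x3 uint8, red, green, blue); there is no depth.
- get_calibration(name): a dict with "fx", "fy", "cx", "cy" (pixels), "T" (4x4, takes a point from camera to world coordinates). Camera axes: x right, y down, z forward; pixel columns grow to the right and rows downward; lengths in m; the calibration is good to about 2 mm. A picture is of the moment at which its call begins: read the wrist's pose just before it. get_calibration takes no time and is no camera call; for the wrist camera it gives the pose at the moment of the call.
- job.finish_job(): hands the job in, once; it reports no verdict.
Trained networks look in the newest picture that a camera, given by its name, has taken for a name from the list of things; names that differ only in an ending like _2 or _b are one class to them, and where a whole thing is asked for, a point or a joint stands for the part that bears it (a point fixed in the world has none). Each returns a list of dicts, best first, with "confidence" (0 to 1); they miss things now and then, are a little off and sometimes report something else, mostly with a low value. They report only what shows in the picture. A call takes as long as a camera call.
- boxes_of(thing, camera): "bbox" ([left, top, right, bottom] in pixels, round what is visible of it).
The state is a dict: "clock": time; "q": joint angles; "qd": joint speeds; "joint_torque": joint torques, N m; "tool_pos": TCP position; "eef_rot": TCP orientation; "contact_force": force on the tool from outside, world axes, zero at the start; "moment": the same for the moment, N m; "opening": opening from 0.0 (shut) to 1.0 (fully open).
Only numpy, scipy, OpenCV 4.12 (cv2) and the standard library are available. Lean on these libraries where they do the work, as an engineer would, in place of code of your own. Each camera call takes 0.05 s, during which the arm holds its last target. There are 200 camera calls.

## Working session

There is one attempt and no reset: what is moved stays moved. The work goes in short steps, Python scripts to look and compute and a shell command to move; the robot and the scene stay as the last step left them, time stands still between calls to the robot, and variables do not carry over. Pictures are saved under pics/ and viewed, about 8 in all and at most 12, crops included, and the job is handed in when it is done.

```bash
mkdir -p pics
cat > h.py <<'E'
import numpy as np, cv2
from plant import r, snapshot, get_calibration, job, boxes_of
from scipy.spatial.transform import Rotation as R
def pix(cam,u,v,z=0.,c=None):
    c=c or get_calibration(cam);T=np.array(c["T"])
    d=T[:3,:3]@np.array([(u-c["cx"])/c["fx"],(v-c["cy"])/c["fy"],1]);o=T[:3,3]
    return o+d*(z-o[2])/d[2]
def proj(cam,p):
    c=get_calibration(cam);T=np.linalg.inv(np.array(c["T"]));q=T[:3,:3]@np.array(p)+T[:3,3]
    return np.array([c["fx"]*q[0]/q[2]+c["cx"],c["fy"]*q[1]/q[2]+c["cy"]])
def save(cam,name):
    im=snapshot(cam);cv2.imwrite(f"pics/{name}.png",im[:,:,::-1]);return im
E
python3 - <<'E'
from h import *
np.set_printoptions(precision=3,suppress=True)
ims=[]
for cam in("scene","side"):
    ims.append(save(cam,cam+"0"))
    for t in("place","carton","carton_foot_left","carton_foot_right","carton_top_left","carton_top_right","reagent_bottle","wash_bottle","beaker"):
        print(cam,t,[(np.round(b["bbox"]),round(b["confidence"],2)) for b in boxes_of(t,cam)[:2]])
    print(np.array(get_calibration(cam)["T"]),get_calibration(cam)["fx"])
s=r.get_state();print(s["clock"],s["tool_pos"],s["eef_rot"],R.from_quat(s["eef_rot"]).as_matrix())
E
```

```text
scene place [(array([112., 162., 159., 241.]), 0.7), (array([167., 211., 261., 259.]), 0.58)]
scene carton [(array([114., 160., 160., 240.]), 0.67)]
scene carton_foot_left [(array([115., 163., 159., 241.]), 0.96)]
scene carton_foot_right [(array([114., 162., 157., 241.]), 0.62)]
scene carton_top_left [(array([111., 162., 164., 244.]), 0.88)]
scene carton_top_right [(array([112., 162., 161., 240.]), 0.75)]
scene reagent_bottle [(array([322., 147., 352., 198.]), 0.84)]
scene wash_bottle [(array([351., 192., 387., 271.]), 0.81)]
scene beaker [(array([333., 189., 357., 232.]), 0.68)]
[[ 0.098  0.681 -0.726  1.317]
 [ 0.995 -0.057  0.081  0.067]
 [ 0.014 -0.73  -0.683  0.841]
 [ 0.     0.     0.     1.   ]] 422.14613317687724
side place [(array([203., 216., 300., 308.]), 0.61), (array([142., 234., 209., 333.]), 0.41)]
side carton [(array([142., 234., 214., 330.]), 0.67)]
side carton_foot_left [(array([138., 232., 210., 334.]), 0.92)]
side carton_foot_right [(array([143., 233., 210., 329.]), 0.61), (array([341., 125., 366., 193.]), 0.41)]
side carton_top_left [(array([142., 232., 210., 331.]), 0.78)]
side carton_top_right [(array([141., 234., 209., 330.]), 0.92)]
side reagent_bottle [(array([260., 123., 282., 171.]), 0.83)]
side wash_bottle [(array([340., 125., 368., 194.]), 0.81), (array([145., 234., 211., 331.]), 0.68)]
side beaker [(array([296., 150., 317., 189.]), 0.71)]
[[ 0.87   0.299 -0.393  0.925]
 [ 0.493 -0.558  0.668 -0.477]
 [-0.019 -0.774 -0.633  0.701]
 [ 0.     0.     0.     1.   ]] 389.41047277946683
1.0 [0.625 0.    0.239] [-0.5  0.5 -0.5  0.5] [[ 0.  0.  1.]
 [-1.  0.  0.]
 [-0. -1.  0.]]
```

Run:
```python
import cv2
a=cv2.imread("pics/scene0.png")[130:290,90:290];cv2.imwrite("pics/s1.png",cv2.resize(a,None,fx=3.75,fy=3.75,interpolation=cv2.INTER_CUBIC))
a=cv2.imread("pics/side0.png")[190:350,120:320];cv2.imwrite("pics/s2.png",cv2.resize(a,None,fx=3.75,fy=3.75,interpolation=cv2.INTER_CUBIC))
```

```text
(no output)
```

View pics/scene0.png

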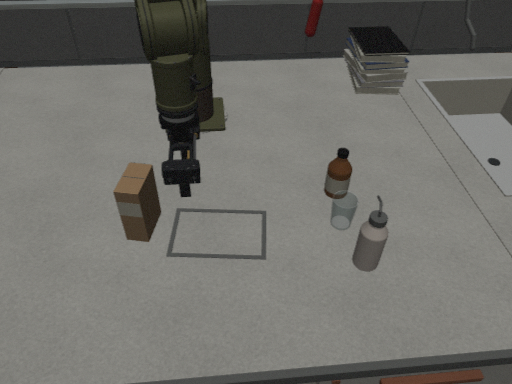

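View pics/s1.png

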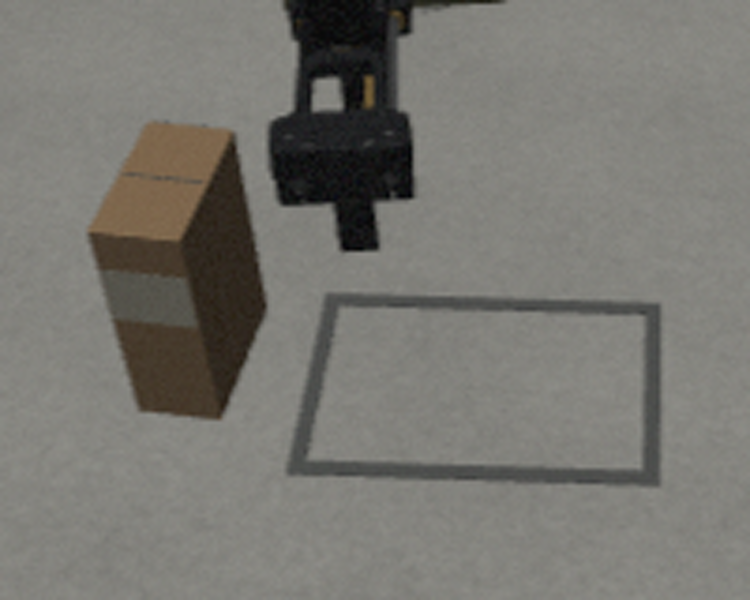

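View pics/s2.png

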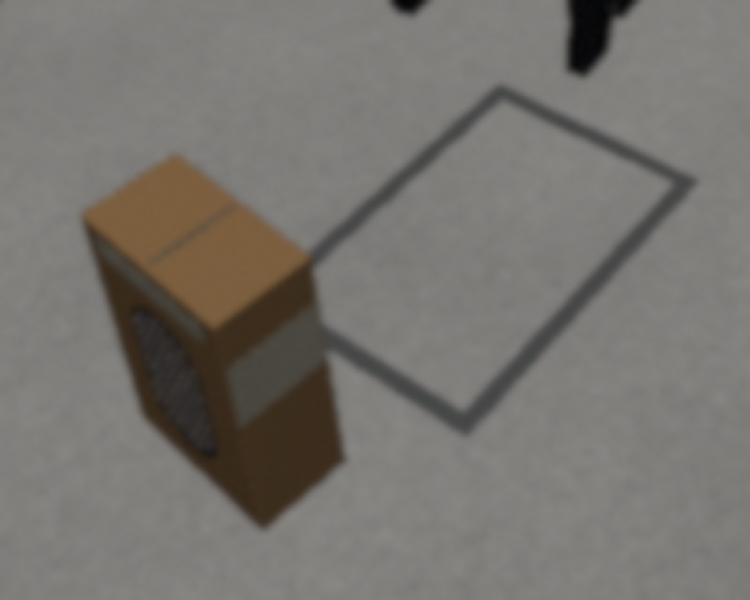

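```bash
cat > fit.py <<'E'
from h import *
from scipy.optimize import least_squares
def fit(obs,x0):  # obs: list of (cam,u,v,(x,y,z) local) -> pose x,y,yaw
    def f(p):
        c,s=np.cos(p[2]),np.sin(p[2])
        return np.concatenate([proj(k,(p[0]+c*l[0]-s*l[1],p[1]+s*l[0]+c*l[1],l[2]))-(u,v) for k,u,v,l in obs])
    o=least_squares(f,x0,loss="soft_l1");return o.x,f(o.x).reshape(-1,2)
E
python3 - <<'E'
from fit import *
np.set_printoptions(precision=3,suppress=True)
S=lambda u,v,l:("scene",u/3.75+90-.5,v/3.75+130-.5,l)
D=lambda u,v,l:("side",u/3.75+120-.5,v/3.75+190-.5,l)
a,b=.125,.085
O=[S(327,294,(-a,b,0)),S(660,304,(a,b,0)),S(660,486,(a,-b,0)),S(288,474,(-a,-b,0)),D(502,84,(a,b,0)),D(696,180,(a,-b,0)),D(466,434,(-a,-b,0))]
# left (+y local) = robot side
a,b,h=.03,.055,.17
C=[S(267,306,(a,b,0)),S(220,418,(a,-b,0)),S(138,411,(-a,-b,0)),S(150,122,(-a,b,h)),S(237,130,(a,b,h)),S(182,241,(a,-b,h)),S(90,233,(-a,-b,h)),
D(263,528,(-a,-b,0)),D(345,460,(a,-b,0)),D(148,412,(-a,b,0)),D(176,154,(a,b,h)),D(310,262,(a,-b,h)),D(213,330,(-a,-b,h)),D(84,215,(-a,b,h))]
D(0,0,0)
res={}
for n,o in(("place",O),("carton",C)):
    p,e=fit(o,(.6,0,1.57));print(n,p,np.abs(e).max(),np.sqrt((e**2).mean()));res[n]=p
P,Cc=res["place"],res["carton"]
rot=lambda t:np.array([[np.cos(t),-np.sin(t)],[np.sin(t),np.cos(t)]])
for n,l in(("footL",(a,b)),("footR",(a,-b)),("c",(0,0))):
    w=Cc[:2]+rot(Cc[2])@l;print(n,w,"in place",rot(P[2]).T@(w-P[:2]))
print("rel yaw",Cc[2]-P[2])
for n,cam in(("reagent_bottle",0),("wash_bottle",0),("beaker",0)):
    print(n,pix("scene",*{"reagent_bottle":(337,192),"wash_bottle":(369,262),"beaker":(343,224)}[n]))
c=get_calibration("wrist");print(np.array(c["T"]))
E
```

```text
place [0.568 0.061 1.445] 1.0237957205262376 0.45273991307770833
carton [ 0.527 -0.135  1.331] 2.014195271938263 0.8799608730779076
footL [ 0.481 -0.093] in place [-0.164  0.067]
footR [ 0.588 -0.119] in place [-0.177 -0.042]
c [ 0.527 -0.135] in place [-0.2    0.016]
rel yaw -0.11366287762599403
reagent_bottle [0.441 0.413 0.   ]
wash_bottle [0.699 0.431 0.   ]
beaker [0.568 0.398 0.   ]
[[ 1.     0.001  0.     0.624]
 [ 0.001 -0.964 -0.264  0.068]
 [ 0.     0.264 -0.964  0.384]
 [ 0.     0.     0.     1.   ]]
```

```bash
cat > tgt.py <<'E'
from h import *
import sys
P=np.array([.568,.061,1.445])
def tgt(x,y,z,tilt=45,yaw=0.):
    """TCP target in place frame (m) -> handwheel numbers"""
    t=P[2]+yaw;p=np.array([np.cos(t),np.sin(t),0]);f=np.radians(tilt)
    w=np.array([*P[:2],z])+np.array([np.cos(P[2])*x-np.sin(P[2])*y,np.sin(P[2])*x+np.cos(P[2])*y,0])
    yt=np.cos(f)*p-np.sin(f)*np.array([0,0,1]);zt=np.array([p[1],-p[0],0]);xt=np.cross(yt,zt)
    Rt=R.from_matrix(np.column_stack([xt,yt,zt]));s=r.get_state();R0=R.from_quat(s["eef_rot"])
    return w,R0.inv().apply(w-s["tool_pos"]),(R0.inv()*Rt).as_rotvec()/np.pi
def where():
    s=r.get_state();d=np.array(s["tool_pos"])-[*P[:2],0];c,n=np.cos(P[2]),np.sin(P[2])
    return s["clock"],np.round([c*d[0]+n*d[1],-n*d[0]+c*d[1],d[2]],4),np.round(s["contact_force"],1),s["opening"]
if __name__=="__main__":
    a=list(map(float,sys.argv[1:]));print(where());w,d,v=tgt(*a);print("world",w.round(3),"row",d.round(4),v.round(4))
E
python3 tgt.py -.31 .018 .24
```

```text
(1.0, array([-0.0533, -0.0642,  0.2387]), array([ 0.1, -0.9, -0.2]), 1.0017681764698774)
world [ 0.511 -0.244  0.24 ] row [ 0.2443 -0.0013 -0.1138] [0.0157 0.038  0.2497]
```

```bash
python3 -m handwheel '[[[0.06,-0.01,-0.03,0,0,0],[0.12,-0.01,-0.06,0.01,0.02,0.12],[0.244,-0.01,-0.114,0.0157,0.038,0.25],[0.244,-0.01,-0.114,0.0157,0.038,0.25],[0.244,-0.01,-0.114,0.0157,0.038,0.25],[0.244,-0.01,-0.114,0.0157,0.038,0.25],[0.244,-0.01,-0.114,0.0157,0.038,0.25],[0.244,-0.01,-0.114,0.0157,0.038,0.25],[0.244,-0.01,-0.114,0.0157,0.038,0.25],[0.244,-0.01,-0.114,0.0157,0.038,0.25],[0.244,-0.01,-0.114,0.0157,0.038,0.25],[0.244,-0.01,-0.114,0.0157,0.038,0.25]]]' 0.36 10; python3 tgt.py -.31 .018 .018
```

```text
clock: 2.0
tool_pos: [0.5124, -0.2409, 0.2505]
eef_rot: [-0.23, 0.668, -0.31, 0.637]
contact_force: [0.7, 0.2, 0.5]
opening: 0.682
(2.0, array([-0.3065,  0.0173,  0.2505]), array([0.7, 0.2, 0.5]), 0.6818865463438012)
world [ 0.511 -0.244  0.018] row [ 0.167   0.1619 -0.0013] [ 0.0006  0.0018 -0.0002]
```

```bash
python3 -m handwheel '[[[0.03,0.03,0,0,0,0],[0.06,0.06,0,0,0,0],[0.09,0.09,0,0,0,0],[0.12,0.12,0,0,0,0],[0.14,0.14,0,0,0,0],[0.155,0.151,0,0,0,0],[0.167,0.162,-0.001,0,0.002,0],[0.167,0.162,-0.001,0,0.002,0],[0.167,0.162,-0.001,0,0.002,0]]]'; python3 tgt.py -.26 .018 .018
python3 - <<'E'
from h import *
a=save("side","side1");b=save("scene","sc1");x=a[190:350,100:300];y=b[130:290,60:260]
cv2.imwrite("pics/c1.png",cv2.resize(np.hstack([x,y]),None,fx=2,fy=2,interpolation=cv2.INTER_CUBIC)[:,:,::-1])
E
```

```text
clock: 2.75
tool_pos: [0.5105, -0.246, 0.0171]
eef_rot: [-0.228, 0.671, -0.311, 0.634]
contact_force: [0.1, 0.1, 0.3]
opening: 0.68
(2.75, array([-0.3118,  0.0185,  0.0171]), array([0.1, 0.1, 0.3]), 0.6796267410777914)
world [ 0.518 -0.195  0.018] row [-0.0372  0.036   0.0004] [ 0.0003 -0.0013 -0.0003]
```

View pics/c1.png

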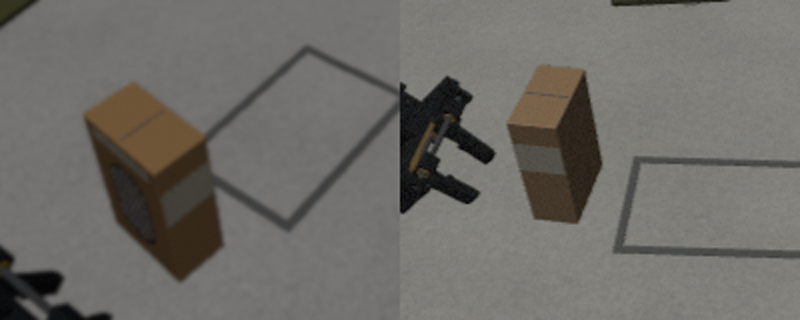

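```bash
python3 -m handwheel '[[[-0.017,0.017,0,0,0,0],[-0.034,0.034,0,0,0,0],[-0.038,0.038,0,0,0,0],[-0.042,0.042,0,0,0,0],[-0.046,0.046,0,0,0,0],[-0.05,0.05,0,0,0,0],[-0.054,0.054,0,0,0,0],[-0.058,0.058,0,0,0,0],[-0.062,0.062,0,0,0,0],[-0.066,0.066,0,0,0,0],[-0.070,0.070,0,0,0,0],[-0.070,0.070,0,0,0,0]]]'; python3 tgt.py -.19 .018 .018
python3 - <<'E'
from h import *
a=save("side","side2");b=save("scene","sc2");x=a[180:350,110:310];y=b[130:300,80:280]
cv2.imwrite("pics/c2.png",cv2.resize(np.hstack([x,y]),None,fx=2,fy=2,interpolation=cv2.INTER_CUBIC)[:,:,::-1])
E
```

```text
clock: 3.85
tool_pos: [0.5223, -0.1472, 0.0165]
eef_rot: [-0.228, 0.671, -0.31, 0.633]
contact_force: [-0.1, -0.8, -0.3]
opening: 0.684
(3.85, array([-0.2123,  0.0192,  0.0165]), array([-0.1, -0.8, -0.3]), 0.6841139530266792)
world [ 0.526 -0.125  0.018] row [-0.0168  0.0147  0.0012] [ 0.0005 -0.0017 -0.0008]
```

View pics/c2.png

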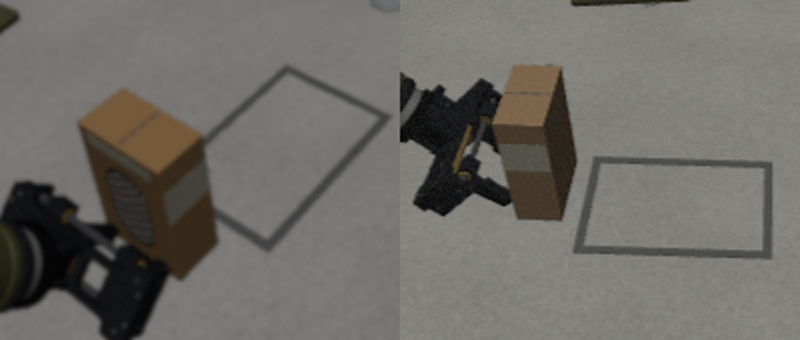

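Run:
```python
from tgt import *
for u,v in((577,160),(562,220),(596,157),(574,252),(513,218)):
    w=pix("scene",(u-400)/2+80-.25,v/2+130-.25)-[*P[:2],0];c,n=np.cos(P[2]),np.sin(P[2]);print(np.round([c*w[0]+n*w[1],-n*w[0]+c*w[1]],3))
```

```text
[-0.147  0.077]
[-0.147 -0.033]
[-0.121  0.084]
[-0.122 -0.084]
[-0.211 -0.032]
```

```bash
python3 -m handwheel '[[[-0.0045,0.0025,0.001,0,0,0],[-0.008,0.006,0.002,0,0,0],[-0.0115,0.0095,0.0035,0,0,0],[-0.015,0.013,0.005,0,0,0],[-0.0185,0.0165,0.007,0,0,0],[-0.022,0.020,0.009,0,0,0],[-0.022,0.020,0.009,0,0,0]]]'
python3 - <<'E'
from tgt import *
print(where())
a=save("side","side3");b=save("scene","sc3");x=a[180:350,110:310];y=b[130:300,80:280]
cv2.imwrite("pics/c3.png",cv2.resize(np.hstack([x,y]),None,fx=2,fy=2,interpolation=cv2.INTER_CUBIC)[:,:,::-1])
E
```

```text
clock: 4.53
tool_pos: [0.5358, -0.1188, 0.0181]
eef_rot: [-0.228, 0.671, -0.311, 0.634]
contact_force: [0.0, -0.7, -0.3]
opening: 0.678
(4.5333, array([-0.1824,  0.0093,  0.0181]), array([ 0. , -0.7, -0.3]), 0.677986149753581)
```

View pics/c3.png

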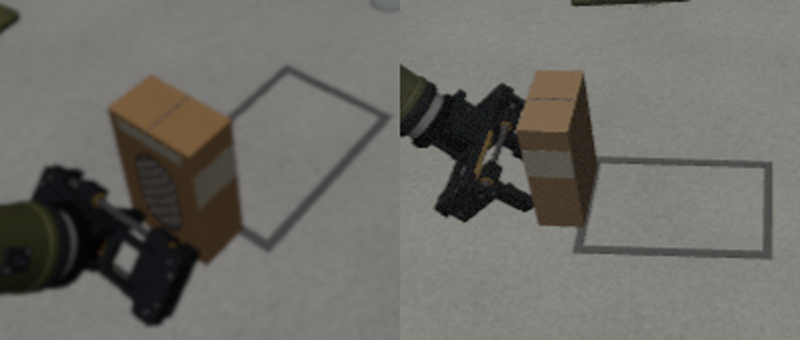

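```bash
python3 -m handwheel '[[[-0.003,0.003,0.001,0,0,0],[-0.006,0.006,0.002,0,0,0],[-0.009,0.009,0.003,0,0,0],[-0.009,0.009,0.003,0,0,0]]]'
python3 - <<'E'
from tgt import *
print(where())
b=np.mean([save("scene",f"sc4{i}").astype(float) for i in range(3)],0);y=b[150:270,130:270]
cv2.imwrite("pics/c4.png",cv2.resize(y,None,fx=5,fy=5,interpolation=cv2.INTER_CUBIC)[:,:,::-1])
E
```

```text
clock: 4.97
tool_pos: [0.5403, -0.1074, 0.0179]
eef_rot: [-0.228, 0.671, -0.311, 0.633]
contact_force: [-0.0, -1.4, -0.7]
opening: 0.681
(4.9667, array([-0.1705,  0.0064,  0.0179]), array([-0. , -1.4, -0.7]), 0.6806872506989007)[ WARN:0@2.665] global loadsave.cpp:1063 imwrite_ Unsupported depth image for selected encoder is fallbacked to CV_8U.
```

View pics/c4.png

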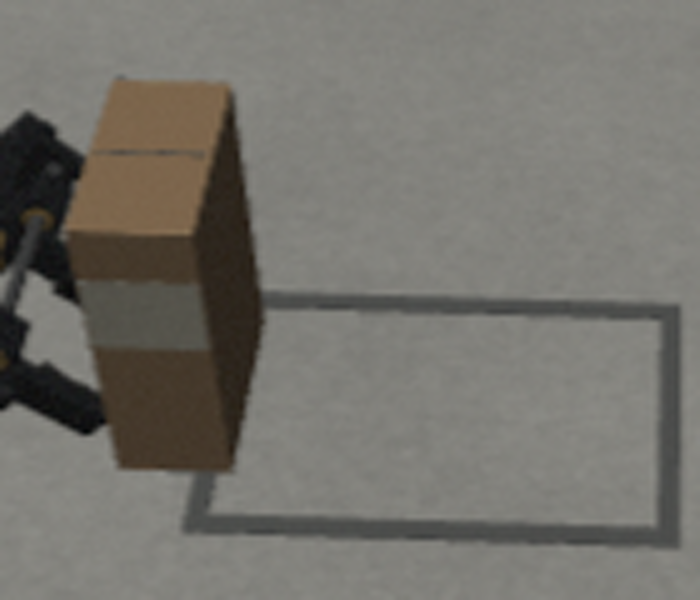

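```bash
python3 -m handwheel '[[[0.007,-0.007,0,0,0,0],[0.014,-0.014,0,0,0,0],[0.021,-0.021,-0.002,0,0,0],[0.021,-0.021,-0.005,0,0,0],[-0.001,-0.043,-0.005,0,0,0],[-0.023,-0.065,-0.005,0,0,0],[-0.045,-0.087,-0.005,0,0,0],[-0.065,-0.107,-0.005,0,0,0],[-0.065,-0.107,-0.005,0,0,0],[-0.065,-0.107,-0.005,0,0,0]]]'
python3 - <<'E'
from tgt import *
print(where())
c,n=np.cos(P[2]),np.sin(P[2])
for u,v in((233,470),(264,318),(183,533),(240,292)):
    w=pix("scene",u/5+130-.4,v/5+150-.4)-[*P[:2],0];print(np.round([c*w[0]+n*w[1],-n*w[0]+c*w[1]],3))
b=save("scene","sc5");a=save("side","sd5")
cv2.imwrite("pics/c5.png",cv2.resize(np.hstack([a[180:350,120:290],b[130:300,100:270]]),None,fx=2.3,fy=2.3,interpolation=cv2.INTER_CUBIC)[:,:,::-1])
E
```

```text
clock: 5.95
tool_pos: [0.532, -0.1381, 0.1405]
eef_rot: [-0.228, 0.67, -0.313, 0.634]
contact_force: [-0.5, -0.4, -0.9]
opening: 0.681
(5.95, array([-0.202 ,  0.0107,  0.1405]), array([-0.5, -0.4, -0.9]), 0.6812950754847409)
[-0.105 -0.044]
[-0.105  0.065]
[-0.123 -0.086]
[-0.122  0.085]
```

View pics/c5.png

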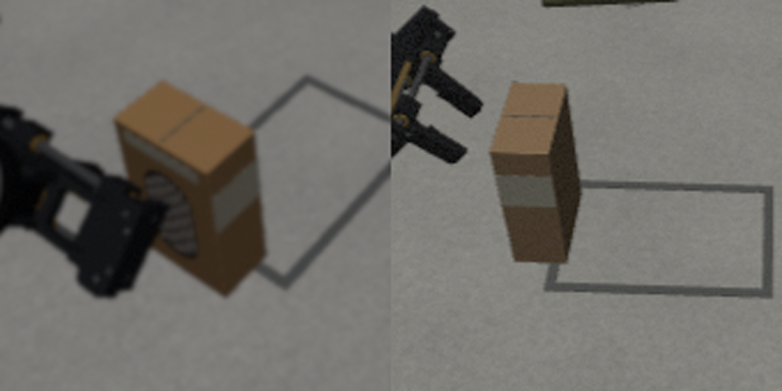

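```bash
python3 -m handwheel '[[[-0.009,0.009,0,0,0,0],[-0.017,0.017,0,0,0,0],[-0.0205,0.0205,0,0,0,0],[-0.024,0.024,0,0,0,0],[-0.0275,0.0275,0,0,0,0],[-0.031,0.031,0,0,0,0],[-0.0345,0.0345,0,0,0,0],[-0.038,0.038,0,0,0,0],[-0.0415,0.0415,0,0,0,0],[-0.045,0.045,0,0,0,0],[-0.0485,0.0485,0,0,0,0],[-0.0485,0.0485,0,0,0,0]]]'
python3 - <<'E'
from tgt import *
print(where())
b=save("scene","sc6");a=save("side","sd6")
cv2.imwrite("pics/c6.png",cv2.resize(np.hstack([a[180:350,120:290],b[130:300,100:270]]),None,fx=2.3,fy=2.3,interpolation=cv2.INTER_CUBIC)[:,:,::-1])
E
```

```text
clock: 7.05
tool_pos: [0.5403, -0.0678, 0.1397]
eef_rot: [-0.228, 0.671, -0.31, 0.633]
contact_force: [-0.9, 0.5, 0.5]
opening: 0.677
(7.05, array([-0.1312,  0.0113,  0.1397]), array([-0.9,  0.5,  0.5]), 0.6766195621663451)
```

View pics/c6.png

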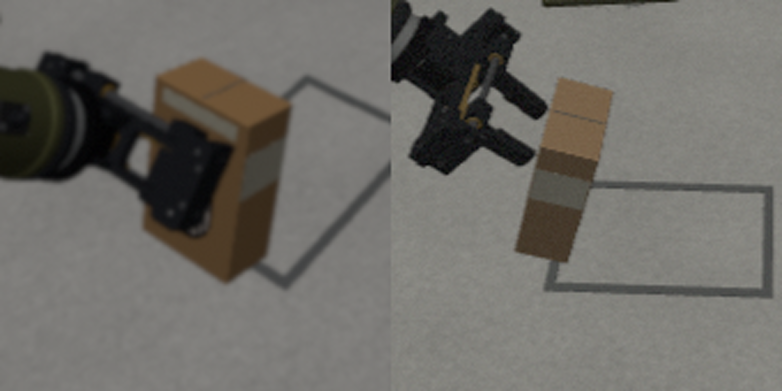

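Leaning about 15°, with the foot still at the same pixel (567,262). I'll push on until it falls, then draw back.

```bash
python3 -m handwheel '[[[-0.0035,0.0035,0,0,0,0],[-0.007,0.007,0,0,0,0],[-0.0105,0.0105,0,0,0,0],[-0.014,0.014,0,0,0,0],[-0.0175,0.0175,0,0,0,0],[-0.0195,0.0195,0,0,0,0],[-0.0195,0.0195,0,0,0,0],[-0.0195,0.0195,0,0,0,0],[-0.0195,0.0195,0,0,0,0],[-0.0195,0.0195,0,0,0,0],[-0.0195,0.0195,0,0,0,0],[-0.0195,0.0195,0,0,0,0]]]'; python3 -m handwheel '[[[0.01,-0.02,0,0,0,0],[0,-0.05,0,0,0,0],[-0.01,-0.08,0,0,0,0],[-0.02,-0.11,0,0,0,0],[-0.02,-0.14,0,0,0,0],[-0.02,-0.14,0,0,0,0],[-0.02,-0.14,0,0,0,0],[-0.02,-0.14,0,0,0,0]]]'
python3 - <<'E'
from tgt import *
print(where())
b=save("scene","sc7");a=save("side","sd7")
cv2.imwrite("pics/c7.png",cv2.resize(b[180:290,140:290],None,fx=5,fy=5,interpolation=cv2.INTER_CUBIC)[:,:,::-1])
E
```

```text
clock: 8.15
tool_pos: [0.5441, -0.0423, 0.1393]
eef_rot: [-0.228, 0.671, -0.312, 0.633]
contact_force: [-0.7, 0.0, 0.1]
opening: 0.683
clock: 8.82
tool_pos: [0.5329, -0.1256, 0.2517]
eef_rot: [-0.228, 0.672, -0.311, 0.633]
contact_force: [-0.9, 0.5, 0.2]
opening: 0.677
(8.8167, array([-0.1895,  0.0114,  0.2517]), array([-0.9,  0.5,  0.2]), 0.6774706813561489)
```

View pics/c7.png

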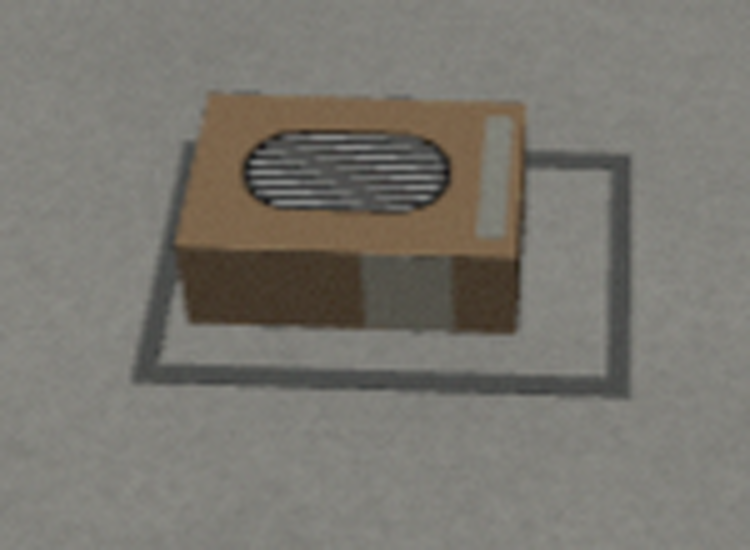

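Run:
```python
from tgt import *
c,n=np.cos(P[2]),np.sin(P[2])
for u,v,z in((188,322,0),(516,332,0),(208,93,.06),(524,102,.06)):
    w=pix("scene",u/5+140-.4,v/5+180-.4,z)-[*P[:2],0];print(np.round([c*w[0]+n*w[1],-n*w[0]+c*w[1]],3))
print(where());job.finish_job()
```

```text
[-0.102 -0.045]
[ 0.067 -0.045]
[-0.102  0.063]
[0.066 0.063]
(8.9167, array([-0.1888,  0.0117,  0.2514]), array([ 0. , -0.3,  0.5]), 0.6794751138143715)
the job is handed in; nothing more can be done
```

The carton is lying flat inside the taped outline, window upward, and I handed the job in at about 8.9 s of the 56 s allowed.

- **Low push:** I pushed it still standing, with both fingertips about 25 mm up. That squared it to the outline and took its bottom edge to x ≈ -105 mm, about 8 mm inside the near tape line's inner edge.
- **Tipping:** I then pushed about 146 mm up on the window side until it fell by itself, and drew the arm back clear.
- **Last check:** Measured in the outline's frame, it covers x from -102 to +67 mm and y from -45 to +63 mm. The limits are ±125 and ±85 mm, so the tightest side has about 22 mm to spare.
- **Forces and bystanders:** Force readings at the end of each move stayed under 2 N, and the arm was touching nothing at hand-in. The bottles and beaker stood well off the arm's path, but I did not measure them again at the end.
- **Disagreement:** During the push, the camera and tool position differed by up to about 5 mm on where the bottom edge was. A closer view before tipping, measured against the tape, put it 5 to 8 mm inside the line.

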